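# Free seized hinge pins and scrap them through the tip tray

### The arm

A 7-joint arm with a two-finger parallel gripper is mounted at the origin on the work surface. World frame = base frame: x ahead of the robot, y to its left, z up, the work surface at z = 0. Lengths are in m, angles in rad, forces in N, time in s.
With the tool pointing down it reaches from about 0.4 to 0.85 m from the base axis. Payload 10.4 kg.
Tool frame: the origin (TCP) lies midway between the tips of the shut fingers; the grasp point (between the pads) lies 19 mm behind it; z points along the fingers, x is the direction in which the jaws open and shut, and the axes are right-handed (so a half turn about z gives the same grasp; the last joint's range is limited). The gripper opens to 85 mm and grips with 20 to 120 N. Pads are 22 mm wide; open, the fingers measure 114 mm over their backs; the gripper's body (76 mm by 85 mm) begins 54 mm behind the grasp point. The pads swing forward as they close: fully open they stand 13 mm farther back than shut.
Start: joints at [1.256, 0.332, -0.065, 1.46, 0.022, 1.35, -0.088], TCP at [0.18, -0.599, 0.231] pointing down, gripper open.
Joint ranges: [-2.6, 2.6], [-0.5, 2.12], [-1.47, 1.34], [0.16, 2.42], [-1.27, 4.41], [0.06, 2.06], [-2.6, 2.6]. Speed limits (rad/s): [2.22, 2.22, 2.79, 2.79, 3.14, 3.14, 3.14].

### API

Orientations are given as a unit quaternion [x, y, z, w].
In Python, from workcell import monitor, eyes, ticket, models gives the robot as it stands.
- The arm moves only by the tool servo_tool, never from a script. Its argument "motion" is a list of rows, each a list of 7 numbers: the opening, from 0 (shut) to 1 (fully open), then the shift along the tool's x, y, z in m, then the turn, a rotation vector about the tool's x, y, z in degrees. In form: [[fingers, tx, ty, tz, rx, ry, rz], ...]. A call has 1 to 20 rows; each row is the pose to reach, as a shift and turn from the pose commanded when the call began, along the tool's axes at that moment; what a row does not reach only later rows make up. A row lasts 1/8 s, in which the tool goes at most 62.5 mm and 10.7 degrees, less where a joint would pass 70% of its speed; a pose out of reach is approached as far as the arm can. A call with a gripper value outside its range is refused whole. The fingers move at their own pace and stop on an object; "grip_force" is the grip in N (left out, the last holds). Time passes only in rows, so rows that repeat a pose let the fingers close. It gives the time, the measured TCP pose, the force and the opening at its end, in the units of the state.
- monitor.get_obs(): the state, without advancing time (a new reading comes with each control period).
- eyes.camera(name): name is "scene" or "top"; returns (picture, depth): 400x640x3 uint8, blue, green, red; 400x640 float32, m along the optical axis (not along the pixel's ray), 0 where there is no reading.
- eyes.camera_info(name): a dict with "intrinsics" (3x3 intrinsics, pixels), "extrinsics" (4x4, takes a point from world to camera coordinates). Camera axes: x right, y down, z forward; pixel columns grow to the right and rows downward; lengths in m; the calibration is good to about 2 mm. A picture is of the moment at which its call begins. camera_info takes no time and is no camera call.
- ticket.hand_in(): hands the job in, once; it reports no verdict.
Trained networks look in the newest picture that a camera, given by its name, has taken for a name from the list of things; names that differ only in an ending like _2 or _b are one class to them, and where a whole thing is asked for, a point or a joint stands for the part that bears it (a point fixed in the world has none). Each returns a list of dicts, best first, with "confidence" (0 to 1); they miss things now and then, are a little off and sometimes report something else, mostly with a low value. They report only what shows in the picture. A call takes as long as a camera call.
- models.boxes_of(camera, thing): "point" ([x, y, z] in m, in the coordinates of the camera as it stood for that picture, good to about 4 mm: the middle of the surface that is visible of it).
The state is a dict: "clock": time; "joint_pos": joint angles; "joint_velocities": joint speeds; "tau": joint torques, N m; "position": TCP position; "ee_rot": TCP orientation; "ft_force": force on the tool from outside, world axes, zero at the start; "torque": the same for the moment, N m; "grip_width": opening from 0.0 (shut) to 1.0 (fully open).
Only numpy, scipy, OpenCV 4.12 (cv2) and the standard library are available. Lean on these libraries where they do the work, as an engineer would, in place of code of your own. Each camera call takes 0.05 s, during which the arm holds its last target. There are 200 camera calls.

### The job

Work every seized pin out of its hinge block by twisting it to and fro while pulling, without dragging the block up out of its pocket, and put the pins and the worn clamps from the bench into the tip tray. When they are all in it, tip the tray so that everything goes into the scrap hopper and lower the tray back level; then log the load by swinging the tally counter's lever to its stop and letting it spring back. Leave the can, the wrench and the pot alone.

Things in the scene. Friction and masses are not known exactly. Their poses are not given: they have to be found in the camera images.
- pin1_grip (a point): A seized steel hinge pin (may be absent). The point is the centre of its flat grip tab, 14 mm thick (own x) by 36 mm wide (own y) by 28 mm tall (own z, pointing up out of the block). Below the tab come a collar (28 mm across, 6 mm thick, its underside 20 mm below the point) and a shank 16 mm across whose end lies 75 mm below the point. 0.2 kg. At the start the collar sits on the block and 55 mm of shank is in the bore.
- pin2_grip (a point): A seized steel hinge pin (may be absent). The point is the centre of its flat grip tab, 14 mm thick (own x) by 36 mm wide (own y) by 28 mm tall (own z, pointing up out of the block). Below the tab come a collar (28 mm across, 6 mm thick, its underside 20 mm below the point) and a shank 16 mm across whose end lies 75 mm below the point. 0.2 kg. At the start the collar sits on the block and 55 mm of shank is in the bore.
- pin3_grip (a point): A seized steel hinge pin (may be absent). The point is the centre of its flat grip tab, 14 mm thick (own x) by 36 mm wide (own y) by 28 mm tall (own z, pointing up out of the block). Below the tab come a collar (28 mm across, 6 mm thick, its underside 20 mm below the point) and a shank 16 mm across whose end lies 75 mm below the point. 0.2 kg. At the start the collar sits on the block and 55 mm of shank is in the bore.
- block1_top (a point): Centre of the top of steel hinge block 1, 60 x 60 x 60 mm, top 70 mm above the bench when seated: the mouth of the upright 17 mm bore of pin 1; own z up. Blocks stand 100 mm apart in a grey rack of pockets on the bench.
- block1 (a joint): Rise of block 1 out of its pocket, m; 0 is seated. The pocket stops the 1.75 kg block turning; only its weight holds it down. The pin is seized until it has risen 24 mm: a straight pull drags the block up with it. Turned to and fro (about 0.3 N m) it creeps up under a light pull, 2 to 3 mm per swing of 0.8 to 1 rad; past 24 mm it lifts straight out. A bore may be empty.
- block2_top (a point): Centre of the top of steel hinge block 2, 60 x 60 x 60 mm, top 70 mm above the bench when seated: the mouth of the upright 17 mm bore of pin 2; own z up. Blocks stand 100 mm apart in a grey rack of pockets on the bench.
- block2 (a joint): Rise of block 2 out of its pocket, m; 0 is seated. The pocket stops the 1.75 kg block turning; only its weight holds it down. The pin is seized until it has risen 24 mm: a straight pull drags the block up with it. Turned to and fro (about 0.3 N m) it creeps up under a light pull, 2 to 3 mm per swing of 0.8 to 1 rad; past 24 mm it lifts straight out. A bore may be empty.
- block3_top (a point): Centre of the top of steel hinge block 3, 60 x 60 x 60 mm, top 70 mm above the bench when seated: the mouth of the upright 17 mm bore of pin 3; own z up. Blocks stand 100 mm apart in a grey rack of pockets on the bench.
- block3 (a joint): Rise of block 3 out of its pocket, m; 0 is seated. The pocket stops the 1.75 kg block turning; only its weight holds it down. The pin is seized until it has risen 24 mm: a straight pull drags the block up with it. Turned to and fro (about 0.3 N m) it creeps up under a light pull, 2 to 3 mm per swing of 0.8 to 1 rad; past 24 mm it lifts straight out. A bore may be empty.
- clamp1_mid (a point): A worn brass battery clamp lying on the bench (may be absent), 68 mm long (own x, from -35 to +33 mm), 34 mm wide (own y; 24 mm at the +x end), 26 mm high; the point is half-way up, 13 mm above its underside. 0.18 kg.
- clamp2_mid (a point): A worn brass battery clamp lying on the bench (may be absent), 68 mm long (own x, from -35 to +33 mm), 34 mm wide (own y; 24 mm at the +x end), 26 mm high; the point is half-way up, 13 mm above its underside. 0.18 kg.
- tray_in (a point): Centre of the floor of the steel tip tray, 90 mm above the bench when down. Own y points to the hopper, x along the hinge, z up from the floor. The floor is 200 mm (x) by 180 mm (y), walls 40 mm high on both x sides and the -y end; open at the +y end, which is hinged over the hopper's near wall (hinge line 90 mm from the point along y, at floor level).
- tray_bar (a point): Centre of the tray's handle bar: round, 12 mm across, 90 mm free length along the tray's x, 135 mm from tray_in along -y and 30 mm above the floor; 45 mm clear of the tray's end wall.
- tray (a joint): Tip angle of the tray, rad: 0 lying level on its rest, growing as the bar is raised, stop at 1.25. Empty tray 0.6 kg; it falls back if let go. Above about 0.9 the load slides out into the hopper.
- bin_in (a point): Centre of the inner floor of the green scrap hopper fixed beside the tray, 6 mm above the bench. Inside 224 mm (x, along the hinge) by 200 mm (y); the near wall (-y) is 82 mm high, the side walls 150 mm, the far wall 170 mm. Same axes as the tray when down.
- advance (a joint): Advance lever of the tally counter, rad: 0 at rest (leaning back by 0.45 to the counter's -x), stop at 0.9 (leaning 0.45 to +x); sprung back to 0, about 2 N at the knob.
- advance_tip (a point): Centre of the lever's black ball knob, 24 mm across, 75 mm from the pivot, about 105 mm above the bench; on a rod 10 mm across.
- advance_pivot (a point): Pivot of the lever on the grey tally counter (85 x 60 mm, 30 mm high), 37 mm above the bench; own x is the way the knob swings, y the pivot axis, z up.
- can: Bystander: yellow spray can, 62 mm across, 170 mm tall; origin under its centre.
- wrench: Bystander: wrench lying on the bench, 190 mm long; origin under its centre.
- tub: Bystander: black pot, 90 mm across, 90 mm tall; origin under its centre.

How it is judged:
By the outcome, as a careful person would: the job done as asked, in the order asked, and still so for the second after the job is handed in, with the robot touching nothing.
Of pin1, pin2, pin3 only 2 to 3 are there at a start; the rules pass over those that are not, and their reading is None.
Of clamp1, clamp2 only 1 to 2 are there at a start; the rules pass over those that are not, and their reading is None.
At some moment in a run one of clamp1, clamp2 may be knocked a few centimetres aside while the robot is not near it.
Once in a run the grip may slacken for a moment while it holds something.
It also fails if it takes over 210 s, if anything falls off the work surface, if the arm or the gripper's body presses on something with over 40 N, if the wrist force passes 120 N, or if a joint passes its speed limit or range.

## Working session

There is one attempt and no reset: what is moved stays moved. The work goes in short steps, Python scripts to look and compute and a tool call to move; the robot and the scene stay as the last step left them, time stands still between calls to the robot, and variables do not carry over. Pictures are saved under pics/ and viewed, about 12 in all and at most 16, crops included, and the job is handed in when it is done.

Besides the shell and the picture viewer there is one more tool, called after "Request:" as name(argument=value, ...), one argument or row to a line, values as JSON. servo_tool: Moves the arm, as the interface text tells. Its arguments: {"type":"object","properties":{"motion":{"type":"array"},"grip_force":{"type":"number"}},"required":["motion"]}

```bash
ls; mkdir -p pics
cat > h.py <<'E'
import numpy as np, cv2
from scipy.spatial.transform import Rotation as R
from workcell import monitor, eyes, ticket, models
def cal(n):
    i=eyes.camera_info(n); return np.array(i["intrinsics"]),np.array(i["extrinsics"])
def towld(n,p):
    K,E=cal(n); return (np.linalg.inv(E)@np.r_[p,1])[:3]
def cloud(n,depth):
    K,E=cal(n); v,u=np.mgrid[:400,:640]
    P=np.stack([(u-K[0,2])/K[0,0]*depth,(v-K[1,2])/K[1,1]*depth,depth],-1)
    Ei=np.linalg.inv(E); W=P@Ei[:3,:3].T+Ei[:3,3]; W[depth<=0]=np.nan; return W
def st():
    o=monitor.get_obs(); print('t',o['clock'],'p',np.round(o['position'],4),'q',np.round(o['ee_rot'],4),'F',np.round(o['ft_force'],1),'T',np.round(o['torque'],2),'g',np.round(o['grip_width'],3),'j',np.round(o['joint_pos'],2)); return o
def mv(target):  # world displacement to target TCP in tool axes
    o=monitor.get_obs(); return R.from_quat(o['ee_rot']).inv().apply(np.array(target)-o['position'])
E
python3 - <<'E'
from h import *
o=st(); print(R.from_quat(o['ee_rot']).as_matrix().round(3))
for n in ['scene','top']:
    im,d=eyes.camera(n); cv2.imwrite(f'pics/{n}0.png',im); W=cloud(n,d); np.save(f'{n}0.npy',W)
    print(n,cal(n)[1].round(3).tolist(),cal(n)[0][0,0])
    for t in ['pin1_grip','block1','clamp1_mid','tray','tray_bar','advance_tip','advance_pivot','bin_in','can','wrench','tub']:
        try:
            for r in models.boxes_of(n,t): print(t,round(r['confidence'],2),towld(n,r['point']).round(3))
        except Exception as e: print(t,e)
E
```

```text
pics
t 0.0 p [ 0.1797 -0.5982  0.2305] q [ 8.024e-01 -5.968e-01 -6.000e-04 -4.000e-04] F [ 0.1 -0.  -0. ] T [-0.05 -0.01  0.02] g 1.001 j [ 1.26  0.33 -0.06  1.46  0.02  1.35 -0.09]
[[ 0.288 -0.958 -0.   ]
 [-0.958 -0.288  0.001]
 [-0.001  0.    -1.   ]]
scene [[0.802, 0.598, -0.009, -0.525], [0.418, -0.571, -0.707, -0.174], [-0.427, 0.563, -0.708, 1.343], [0.0, 0.0, 0.0, 1.0]] 394.3135805921495
pin1_grip 0.58 [ 0.479 -0.344  0.095]
pin1_grip 0.53 [ 0.481 -0.051  0.029]
block1 0.8 [ 0.628 -0.203  0.072]
block1 0.72 [ 0.491 -0.345  0.066]
block1 0.71 [ 0.552 -0.275  0.07 ]
block1 0.26 [0.498 0.184 0.091]
clamp1_mid 0.54 [0.653 0.012 0.02 ]
tray 0.98 [0.499 0.187 0.093]
tray 0.38 [ 0.48  -0.345  0.098]
tray 0.35 [ 0.622 -0.199  0.096]
tray_bar 0.68 [0.495 0.18  0.09 ]
advance_tip 0.54 [ 0.459 -0.046  0.077]
advance_tip 0.53 [0.497 0.185 0.093]
advance_tip 0.23 [0.509 0.33  0.092]
advance_pivot 0.64 [ 0.48  -0.052  0.028]
bin_in 0.74 [ 0.491 -0.346  0.067]
bin_in 0.63 [0.514 0.332 0.09 ]
can 0.82 [ 0.726 -0.344  0.137]
tub 0.55 [ 0.553 -0.275  0.07 ]
top [[0.004, -1.0, 0.008, 0.019], [-0.995, -0.004, -0.098, 0.619], [0.098, -0.007, -0.995, 1.222], [0.0, 0.0, 0.0, 1.0]] 405.1557437724811
pin1_grip 0.39 [ 0.611 -0.191  0.103]
block1 0.98 [ 0.474 -0.324  0.072]
block1 0.87 [ 0.61  -0.193  0.067]
block1 0.8 [ 0.543 -0.258  0.069]
clamp1_mid 0.52 [0.64  0.021 0.026]
tray 0.88 [0.503 0.195 0.086]
tray_bar 0.87 [0.503 0.195 0.088]
advance_tip 0.49 [ 0.459 -0.034  0.078]
advance_pivot 0.83 [ 0.475 -0.036  0.029]
bin_in 0.86 [0.516 0.343 0.09 ]
bin_in 0.62 [ 0.539 -0.264  0.072]
can 0.91 [ 0.705 -0.322  0.159]
can 0.19 [ 0.471 -0.038  0.03 ]
wrench 0.54 [ 0.788 -0.119  0.006]
tub 0.83 [0.756 0.181 0.028]
```

View pics/scene0.png

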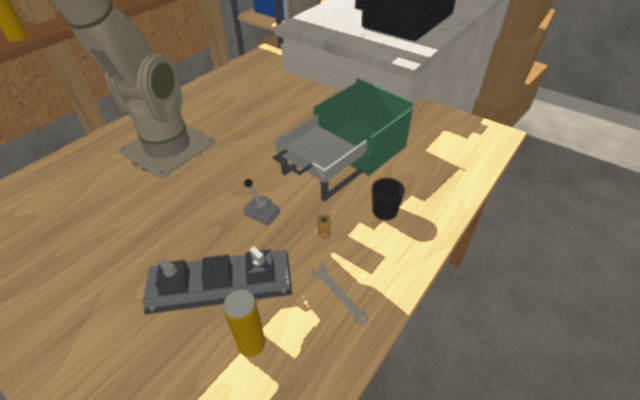

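View pics/top0.png

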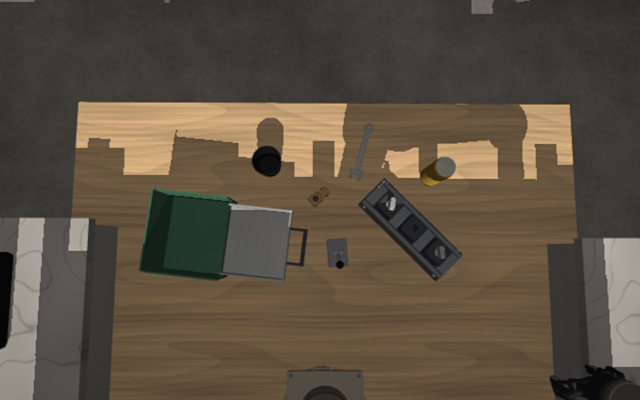

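Two pins show, in the end blocks (top pixels 390,202 and 440,253). The middle bore looks empty. There is one clamp at (319,196), with the tray and hopper at left and the counter at (338,253). Next I'll measure from depth.

Run:
```python
from h import *
T=np.load('top0.npy').reshape(-1,3); S=np.load('scene0.npy').reshape(-1,3)
def sel(P,c,r,z0,z1): 
    m=(np.hypot(P[:,0]-c[0],P[:,1]-c[1])<r)&(P[:,2]>z0)&(P[:,2]<z1); return P[m]
def rep(name,c,r,z0,z1):
    for n,P in (('top',T),('scene',S)):
        q=sel(P,c,r,z0,z1)
        if len(q)<4: print(name,n,len(q)); continue
        (cx,cy),(w,h),a=cv2.minAreaRect((q[:,:2]*1000).astype(np.float32))
        C=np.cov(q[:,:2].T); ev,V=np.linalg.eigh(C)
        print(name,n,len(q),'rect',round(cx),round(cy),round(w),round(h),round(a),'mean',q.mean(0).round(3),'zmax',q[:,2].max().round(3),'axis',np.degrees(np.arctan2(V[1,1],V[0,1])).round(),'sd',np.sqrt(ev).round(4))
rep('pinA',(.615,-.195),.04,.092,.115)
rep('pinB',(.478,-.335),.04,.092,.115)
rep('pinMid',(.545,-.262),.04,.08,.115)
for c in ((.615,-.195),(.478,-.335),(.545,-.262)): rep('blk',c,.055,.062,.076)
rep('clamp',(.645,.015),.06,.012,.035)
rep('bar',(.503,.05),.06,.105,.13)
rep('trayfloor',(.503,.185),.13,.084,.097)
rep('knob',(.459,-.04),.03,.085,.125)
rep('counter',(.475,-.04),.06,.024,.034)
rep('tub',(.756,.181),.08,.08,.1)
rep('can',(.71,-.33),.08,.15,.18)
im=cv2.imread('pics/top0.png')
a=cv2.resize(im[175:290,350:470],None,fx=5,fy=5,interpolation=cv2.INTER_CUBIC)
cv2.imwrite('pics/c1.png',a)
```

```text
pinA top 63 rect 615 -195 14 34 81 mean [ 0.615 -0.195  0.101] zmax 0.107 axis 170.0 sd [0.0043 0.0103]
pinA scene 109 rect 616 -198 14 37 79 mean [ 0.618 -0.199  0.101] zmax 0.107 axis 171.0 sd [0.0043 0.0113]
pinB top 75 rect 475 -337 35 16 3 mean [ 0.475 -0.336  0.101] zmax 0.109 axis -174.0 sd [0.0045 0.0107]
pinB scene 115 rect 475 -339 37 14 6 mean [ 0.477 -0.34   0.102] zmax 0.107 axis -172.0 sd [0.0043 0.0114]
pinMid top 0
pinMid scene 0
blk top 335 rect 616 -196 59 62 45 mean [ 0.615 -0.194  0.068] zmax 0.076 axis 78.0 sd [0.0187 0.0194]
blk scene 459 rect 615 -198 60 61 46 mean [ 0.62  -0.202  0.069] zmax 0.076 axis 59.0 sd [0.0183 0.0194]
blk top 329 rect 474 -338 61 61 45 mean [ 0.475 -0.335  0.068] zmax 0.076 axis 123.0 sd [0.0191 0.0196]
blk scene 506 rect 474 -339 61 62 45 mean [ 0.481 -0.342  0.069] zmax 0.076 axis 79.0 sd [0.0166 0.0204]
blk top 380 rect 545 -267 61 60 45 mean [ 0.545 -0.266  0.068] zmax 0.075 axis 73.0 sd [0.0181 0.0183]
blk scene 597 rect 545 -268 61 63 46 mean [ 0.547 -0.27   0.069] zmax 0.075 axis 133.0 sd [0.0182 0.019 ]
clamp top 210 rect 647 1
[... 729 characters left out ...]
 17 36 mean [ 0.444 -0.045  0.106] zmax 0.116 axis 46.0 sd [0.0045 0.0059]
counter top 305 rect 471 -39 85 59 5 mean [ 0.477 -0.037  0.028] zmax 0.034 axis -178.0 sd [0.0179 0.0272]
counter scene 333 rect 470 -42 88 62 7 mean [ 0.479 -0.045  0.029] zmax 0.034 axis -166.0 sd [0.0172 0.028 ]
tub top 159 rect 745 176 87 87 0 mean [0.748 0.178 0.087] zmax 0.095 axis 56.0 sd [0.0296 0.0299]
tub scene 253 rect 744 174 89 90 74 mean [0.745 0.175 0.086] zmax 0.093 axis 116.0 sd [0.0264 0.0334]
can top 397 rect 711 -330 58 59 78 mean [ 0.71  -0.329  0.166] zmax 0.174 axis 146.0 sd [0.0153 0.0155]
can scene 885 rect 714 -334 58 60 24 mean [ 0.717 -0.337  0.167] zmax 0.174 axis 146.0 sd [0.0153 0.0158]
```

View pics/c1.png

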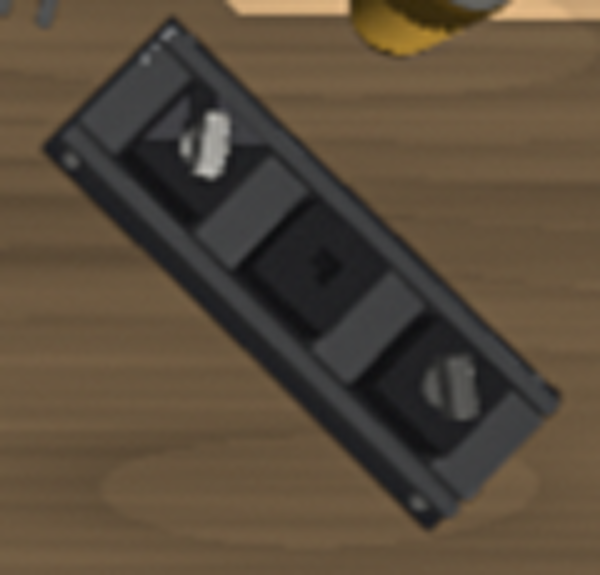

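Request:
servo_tool(
  motion=[
    [0.5, -0.16, -0.35, 0.03, 0, 0, 10],
    [0.5, -0.164, -0.357, 0.07, 0, 0, 10],
    [0.5, -0.164, -0.357, 0.08, 0, 0, 10],
    [0.5, -0.164, -0.357, 0.08, 0, 0, 10],
    [0.5, -0.164, -0.357, 0.08, 0, 0, 10],
    [0.5, -0.164, -0.357, 0.08, 0, 0, 10],
    [0.5, -0.164, -0.357, 0.08, 0, 0, 10],
    [0.5, -0.164, -0.357, 0.08, 0, 0, 10],
    [0.5, -0.164, -0.357, 0.08, 0, 0, 10],
  ],
  grip_force=60,
)

```text
clock: 2.33
position: [0.4738, -0.34, 0.1515]
ee_rot: [0.747, -0.665, 0.0, 0.0]
ft_force: [0.1, -0.4, 0.2]
grip_width: 0.5
```

Request:
servo_tool(
  motion=[
    [0.5, -0.001, 0, 0.04, 0, 0, 0],
    [0.5, -0.001, 0, 0.07, 0, 0, 0],
    [0.5, -0.001, 0, 0.0715, 0, 0, 0],
    [0.5, -0.001, 0, 0.0715, 0, 0, 0],
    [0, -0.001, 0, 0.0715, 0, 0, 0],
    [0, -0.001, 0, 0.0715, 0, 0, 0],
    [0, -0.001, 0, 0.0715, 0, 0, 0],
    [0, -0.001, 0, 0.0715, 0, 0, 0],
  ],
  grip_force=60,
)

```text
clock: 3.32
position: [0.475, -0.3376, 0.0813]
ee_rot: [0.747, -0.664, 0.001, -0.0]
ft_force: [-2.6, 2.7, 7.6]
grip_width: 0.15
```

Request:
servo_tool(
  motion=[
    [0, 0, 0, -0.001, 0, 0, 9],
    [0, 0, 0, -0.002, 0, 0, 18],
    [0, 0, 0, -0.003, 0, 0, 26],
    [0, 0, 0, -0.003, 0, 0, 16],
    [0, 0, 0, -0.003, 0, 0, 6],
    [0, 0, 0, -0.003, 0, 0, -4],
    [0, 0, 0, -0.004, 0, 0, -15],
    [0, 0, 0, -0.004, 0, 0, -26],
    [0, 0, 0, -0.004, 0, 0, -26],
  ],
)

```text
clock: 4.45
position: [0.4742, -0.3374, 0.083]
ee_rot: [0.878, -0.479, -0.0, -0.0]
ft_force: [3.3, -1.2, -14.9]
grip_width: 0.15
```

Request:
servo_tool(
  motion=[
    [0, 0, 0, 0, 0, 0, 10],
    [0, 0, 0, 0, 0, 0, 20],
    [0, 0, 0, -0.0005, 0, 0, 30],
    [0, 0, 0, -0.001, 0, 0, 40],
    [0, 0, 0, -0.0015, 0, 0, 52],
    [0, 0, 0, -0.0015, 0, 0, 42],
    [0, 0, 0, -0.002, 0, 0, 32],
    [0, 0, 0, -0.0025, 0, 0, 22],
    [0, 0, 0, -0.003, 0, 0, 12],
    [0, 0, 0, -0.0035, 0, 0, 0],
    [0, 0, 0, -0.0035, 0, 0, 0],
  ],
)

```text
clock: 5.82
position: [0.4741, -0.3374, 0.0861]
ee_rot: [0.877, -0.48, -0.001, -0.0]
ft_force: [4.7, -1.1, -19.3]
grip_width: 0.153
```

```bash
cat > blk.py <<'E'
from h import *
import sys
# block top height near given block centre (excluding pin/collar), both cameras
B={'A':(.6155,-.197),'B':(.474,-.3385)}[sys.argv[1]]
st()
for n in ('top','scene'):
    im,d=eyes.camera(n); P=cloud(n,d).reshape(-1,3); r=np.hypot(P[:,0]-B[0],P[:,1]-B[1])
    q=P[(r<.029)&(P[:,2]>.055)&(P[:,2]<.095)]
    h,_=np.histogram(q[:,2],np.arange(.055,.096,.003)); print(n,len(q),h, 'med',np.median(q[(q[:,2]<.08),2]).round(4) if len(q) else '')
cv2.imwrite('pics/last_top.png' if n=='top' else 'pics/last_scene.png',im)
E
python3 blk.py B
```

```text
t 5.825 p [ 0.4741 -0.3374  0.0861] q [ 8.773e-01 -4.800e-01 -6.000e-04 -3.000e-04] F [  4.7  -1.1 -19.3] T [-0.41 -1.35 -0.02] g 0.153 j [ 0.82  0.38 -0.34  1.73  0.14  1.06 -0.57]
top 103 [ 0  0  2 24 39 26  2  1  1  2  0  4  1] med 0.0687
scene 319 [  0   1   1  11 159  80   4   7  14   4   9  10  14] med 0.0695
```

Request:
servo_tool(
  motion=[
    [0, 0, 0, 0.001, 0, 0, 10],
    [0, 0, 0, 0.001, 0, 0, 20],
    [0, 0, 0, 0.001, 0, 0, 30],
    [0, 0, 0, 0.001, 0, 0, 40],
    [0, 0, 0, 0.001, 0, 0, 52],
    [0, 0, 0, 0.001, 0, 0, 42],
    [0, 0, 0, 0.001, 0, 0, 32],
    [0, 0, 0, 0.001, 0, 0, 22],
    [0, 0, 0, 0.001, 0, 0, 12],
    [0, 0, 0, 0.001, 0, 0, 0],
    [0, 0, 0, 0.001, 0, 0, 0],
  ],
)

```text
clock: 7.3
position: [0.4745, -0.3376, 0.0869]
ee_rot: [0.877, -0.481, -0.0, -0.0]
ft_force: [-1.5, 3.7, -0.8]
grip_width: 0.149
```

```bash
python3 blk.py B
```

```text
t 7.3 p [ 0.4745 -0.3376  0.0869] q [ 8.769e-01 -4.807e-01 -0.000e+00 -1.000e-04] F [-1.5  3.7 -0.8] T [ 0.66  0.19 -0.04] g 0.149 j [ 0.82  0.38 -0.34  1.73  0.14  1.06 -0.57]
top 105 [ 0  0  2 17 50 21  4  1  0  2  2  4  1] med 0.0686
scene 320 [  2   0   0   9 164  83   5   5  14   5   7   9  14] med 0.0695
```

Request:
servo_tool(
  motion=[
    [0, 0, 0, -0.001, 0, 0, 10],
    [0, 0, 0, -0.001, 0, 0, 20],
    [0, 0, 0, -0.0015, 0, 0, 30],
    [0, 0, 0, -0.002, 0, 0, 40],
    [0, 0, 0, -0.0025, 0, 0, 52],
    [0, 0, 0, -0.003, 0, 0, 42],
    [0, 0, 0, -0.003, 0, 0, 32],
    [0, 0, 0, -0.0035, 0, 0, 22],
    [0, 0, 0, -0.004, 0, 0, 12],
    [0, 0, 0, -0.0045, 0, 0, 0],
    [0, 0, 0, -0.0045, 0, 0, 10],
    [0, 0, 0, -0.005, 0, 0, 20],
    [0, 0, 0, -0.005, 0, 0, 30],
    [0, 0, 0, -0.0055, 0, 0, 40],
    [0, 0, 0, -0.006, 0, 0, 52],
    [0, 0, 0, -0.006, 0, 0, 42],
    [0, 0, 0, -0.0065, 0, 0, 32],
    [0, 0, 0, -0.007, 0, 0, 22],
    [0, 0, 0, -0.0075, 0, 0, 12],
    [0, 0, 0, -0.0075, 0, 0, 0],
  ],
)

```text
clock: 9.9
position: [0.4743, -0.3375, 0.0929]
ee_rot: [0.873, -0.489, -0.0, -0.0]
ft_force: [1.7, 0.5, -10.4]
grip_width: 0.147
```

```bash
python3 blk.py B
```

```text
t 9.9 p [ 0.4743 -0.3375  0.0929] q [ 8.725e-01 -4.885e-01 -3.000e-04 -2.000e-04] F [  1.7   0.5 -10.4] T [ 0.24 -0.61 -0.12] g 0.147 j [ 0.81  0.38 -0.33  1.72  0.14  1.07 -0.58]
top 107 [ 1  0  3 35 42 19  0  0  1  2  1  0  3] med 0.0679
scene 329 [  1   0   0  10 192  79   5   0   4   9   9   9   9] med 0.0694
```

Request:
servo_tool(
  motion=[
    [0, 0, 0, 0, 0, 0, 10],
    [0, 0, 0, -0.0005, 0, 0, 20],
    [0, 0, 0, -0.001, 0, 0, 30],
    [0, 0, 0, -0.0015, 0, 0, 40],
    [0, 0, 0, -0.002, 0, 0, 52],
    [0, 0, 0, -0.002, 0, 0, 42],
    [0, 0, 0, -0.0025, 0, 0, 32],
    [0, 0, 0, -0.003, 0, 0, 22],
    [0, 0, 0, -0.0035, 0, 0, 12],
    [0, 0, 0, -0.004, 0, 0, 0],
    [0, 0, 0, -0.004, 0, 0, 10],
    [0, 0, 0, -0.0045, 0, 0, 20],
    [0, 0, 0, -0.005, 0, 0, 30],
    [0, 0, 0, -0.0055, 0, 0, 40],
    [0, 0, 0, -0.006, 0, 0, 52],
    [0, 0, 0, -0.006, 0, 0, 42],
    [0, 0, 0, -0.0065, 0, 0, 32],
    [0, 0, 0, -0.007, 0, 0, 22],
    [0, 0, 0, -0.0075, 0, 0, 12],
    [0, 0, 0, -0.008, 0, 0, 0],
  ],
)

```text
clock: 12.5
position: [0.4745, -0.3377, 0.1022]
ee_rot: [0.866, -0.499, 0.0, 0.0]
ft_force: [0.5, 2.5, -3.6]
grip_width: 0.153
```

```bash
python3 blk.py B
```

```text
t 12.5 p [ 0.4745 -0.3377  0.1022] q [ 0.8664 -0.4994  0.      0.    ] F [ 0.5  2.5 -3.6] T [ 0.65 -0.03 -0.05] g 0.153 j [ 0.81  0.37 -0.32  1.71  0.13  1.08 -0.6 ]
top 112 [ 0  1  5 36 47 20  0  0  0  0  0  0  3] med 0.0676
scene 342 [  1   0   1  13 193 100   8   6   7   2   0   2   6] med 0.0695
```

Request:
servo_tool(
  motion=[
    [0, 0, 0, -0.0005, 0, 0, 10],
    [0, 0, 0, -0.001, 0, 0, 20],
    [0, 0, 0, -0.0015, 0, 0, 30],
    [0, 0, 0, -0.002, 0, 0, 40],
    [0, 0, 0, -0.0025, 0, 0, 52],
    [0, 0, 0, -0.003, 0, 0, 42],
    [0, 0, 0, -0.0035, 0, 0, 32],
    [0, 0, 0, -0.004, 0, 0, 22],
    [0, 0, 0, -0.0045, 0, 0, 12],
    [0, 0, 0, -0.005, 0, 0, 0],
    [0, 0, 0, -0.005, 0, 0, 10],
    [0, 0, 0, -0.0055, 0, 0, 20],
    [0, 0, 0, -0.006, 0, 0, 30],
    [0, 0, 0, -0.0065, 0, 0, 40],
    [0, 0, 0, -0.007, 0, 0, 52],
    [0, 0, 0, -0.0075, 0, 0, 42],
    [0, 0, 0, -0.008, 0, 0, 32],
    [0, 0, 0, -0.008, 0, 0, 28],
  ],
)

```text
clock: 14.85
position: [0.4748, -0.3383, 0.1106]
ee_rot: [0.718, -0.696, 0.001, 0.0]
ft_force: [0.4, 1.6, -2.4]
grip_width: 0.148
```

```bash
python3 blk.py B
```

```text
t 14.85 p [ 0.4748 -0.3383  0.1106] q [ 0.7182 -0.6958  0.0008  0.    ] F [ 0.4  1.6 -2.4] T [ 0.24 -0.02 -0.01] g 0.148 j [ 0.75  0.35 -0.25  1.71  0.09  1.09 -1.07]
top 105 [ 0  0  3 24 51 24  3  0  0  0  0  0  0] med 0.0682
scene 365 [  0   1   2  14 199 106   7   9   6   4   9   6   2] med 0.0695
```

Request:
servo_tool(
  motion=[
    [0, 0, 0, -0.002, 0, 0, 0],
    [0, 0, 0, -0.004, 0, 0, 0],
    [0, 0, 0, -0.006, 0, 0, 0],
  ],
)

```text
clock: 15.32
position: [0.4745, -0.3379, 0.1161]
ee_rot: [0.72, -0.694, 0.0, 0.0]
ft_force: [0.3, 0.0, -1.4]
grip_width: 0.149
```

Request:
servo_tool(
  motion=[
    [0, 0, 0, -0.03, 0, 0, 0],
    [0, 0, 0, -0.06, 0, 0, 0],
    [0, 0, 0, -0.09, 0, 0, 0],
    [0, 0, 0, -0.12, 0, 0, 0],
    [0, 0, 0, -0.14, 0, 0, 0],
    [0, 0, 0, -0.15, 0, 0, 0],
  ],
)

```text
clock: 16.08
position: [0.4746, -0.3381, 0.2671]
ee_rot: [0.72, -0.694, 0.001, -0.0]
ft_force: [0.0, 0.4, -2.4]
grip_width: 0.15
```

Run:
```python
from h import *
st()
W=np.load('top0.npy')
P=W.reshape(-1,3)
for z0,z1,nm in ((.085,.096,'floor'),(.118,.14,'rim+bar')):
    m=(P[:,0]>.36)&(P[:,0]<.66)&(P[:,1]>.02)&(P[:,1]<.31)&(P[:,2]>z0)&(P[:,2]<z1)
    q=P[m]
    print(nm,len(q),cv2.minAreaRect((q[:,:2]*1000).astype(np.float32)))
# bar: lowest-y points at z .112-.13
for f in ('top0.npy','scene0.npy'):
    P=np.load(f).reshape(-1,3)
    m=(P[:,0]>.40)&(P[:,0]<.60)&(P[:,1]>.03)&(P[:,1]<.13)&(P[:,2]>.108)&(P[:,2]<.14); q=P[m]
    for x in np.arange(.42,.59,.015):
        s=q[abs(q[:,0]-x)<.0075]; 
        if len(s): print(round(x,3),len(s),'ys',np.sort(s[:,1]).round(3)[:12],'z',s[s[:,1].argsort()][:4,2].round(3))
im=cv2.imread('pics/top0.png'); cv2.imwrite('pics/c2.png',cv2.resize(im[180:290,130:360],None,fx=3.4,fy=3.4,interpolation=cv2.INTER_CUBIC))
```

```text
t 16.075 p [ 0.4746 -0.3381  0.2671] q [ 0.7202 -0.6937  0.0008 -0.    ] F [ 0.   0.4 -2.4] T [-0.02  0.02  0.02] g 0.15 j [ 0.75  0.23 -0.25  1.51  0.06  1.4  -1.04]
floor 3758 ((512.7894287109375, 203.66197204589844), (211.54190063476562, 228.63084411621094), 89.98551177978516)
rim+bar 593 ((509.8938293457031, 181.94961547851562), (257.15460205078125, 230.56997680664062), 89.08756256103516)
0.42 10 ys [0.115 0.117 0.117 0.117 0.117 0.117 0.117 0.119 0.12  0.12 ] z [0.118 0.131 0.13  0.129]
0.435 44 ys [0.064 0.064 0.064 0.067 0.067 0.067 0.069 0.07  0.072 0.072 0.072 0.075] z [0.126 0.123 0.122 0.126]
0.45 56 ys [0.061 0.061 0.061 0.061 0.064 0.064 0.064 0.064 0.064 0.064 0.067 0.067] z [0.124 0.12  0.121 0.119]
0.465 30 ys [0.061 0.061 0.061 0.061 0.061 0.064 0.064 0.064 0.064 0.064 0.067 0.067] z [0.123 0.125 0.122 0.12 ]
0.48 32 ys [0.059 0.059 0.059 0.059 0.059 0.061 0.061 0.061 0.061 0.061 0.064 0.064] z [0.121 0.121 0.123 0.12 ]
0.495 38 ys [0.056 0.056 0.056 0.058 0.059 0.059 0.059 0.059 0.059 0.061 0.061 0.061] z [0.122 0.117 0.117 0.126]
0.51 30 ys [0.056 0.056 0.056 0.056
[... 1276 characters left out ...]
 0.118 0.127 0.119]
0.51 45 ys [0.053 0.053 0.054 0.054 0.054 0.054 0.055 0.055 0.055 0.056 0.057 0.057] z [0.126 0.12  0.121 0.121]
0.525 47 ys [0.05  0.05  0.051 0.051 0.052 0.052 0.052 0.053 0.054 0.054 0.054 0.054] z [0.122 0.122 0.119 0.123]
0.54 89 ys [0.05  0.05  0.051 0.051 0.052 0.053 0.054 0.055 0.056 0.056 0.056 0.056] z [0.122 0.124 0.12  0.117]
0.555 28 ys [0.097 0.098 0.098 0.098 0.098 0.099 0.099 0.099 0.099 0.099 0.099 0.099] z [0.123 0.128 0.124 0.113]
0.57 30 ys [0.096 0.096 0.096 0.097 0.097 0.097 0.098 0.098 0.098 0.098 0.098 0.098] z [0.112 0.128 0.122 0.125]
0.585 65 ys [0.095 0.095 0.095 0.095 0.095 0.095 0.096 0.096 0.096 0.096 0.096 0.096] z [0.125 0.109 0.109 0.128]
```

View pics/c2.png

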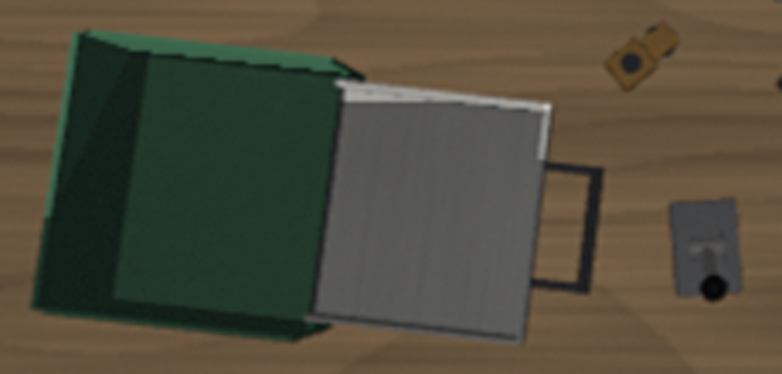

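Request:
servo_tool(
  motion=[
    [0, -0.05, -0.002, 0, 0, 0, 0],
    [0, -0.11, -0.005, 0, 0, 0, 0],
    [0, -0.17, -0.008, 0, 0, 0, 0],
    [0, -0.23, -0.01, 0, 0, 0, 0],
    [0, -0.29, -0.013, 0, 0, 0, 0],
    [0, -0.35, -0.016, 0, 0, 0, 0],
    [0, -0.41, -0.018, 0, 0, 0, 0],
    [0, -0.46, -0.021, 0, 0, 0, 0],
    [0, -0.49, -0.022, 0, 0, 0, 0],
    [0, -0.49, -0.022, 0.04, 0, 0, 0],
    [0, -0.49, -0.022, 0.08, 0, 0, 0],
    [0, -0.49, -0.022, 0.1, 0, 0, 0],
    [0, -0.49, -0.022, 0.104, 0, 0, 0],
    [0, -0.49, -0.022, 0.104, 0, 0, 0],
  ],
)

```text
clock: 17.82
position: [0.4777, 0.1527, 0.1622]
ee_rot: [0.72, -0.693, 0.0, -0.0]
ft_force: [-0.3, 0.5, -1.9]
grip_width: 0.15
```

Request:
servo_tool(
  motion=[
    [0, 0, 0, 0.002, 0, 0, 0],
    [0.4, 0, 0, 0.002, 0, 0, 0],
    [0.4, 0, 0, 0.002, 0, 0, 0],
    [0.4, 0, 0, 0.002, 0, 0, 0],
    [0.4, 0, 0, -0.03, 0, 0, 0],
    [0.4, 0, 0, -0.08, 0, 0, 0],
    [0.4, 0, 0, -0.13, 0, 0, 0],
    [0.4, 0.05, 0, -0.13, 0, 0, 0],
    [0.4, 0.11, 0, -0.13, 0, 0, 0],
    [0.4, 0.17, 0, -0.13, 0, 0, 0],
    [0.4, 0.2, 0, -0.13, 0, 0, 0],
  ],
)

```text
clock: 19.2
position: [0.4849, -0.0508, 0.2919]
ee_rot: [0.719, -0.695, 0.0, 0.0]
ft_force: [-0.8, 1.2, 0.4]
grip_width: 0.396
```

Run:
```python
from h import *
o=st()
a,d=eyes.camera('top'); W=cloud('top',d); b,ds=eyes.camera('scene')
np.save('top1.npy',W); np.save('scene1.npy',cloud('scene',ds))
cv2.imwrite('pics/c3.png',np.hstack([cv2.resize(a[180:290,200:400],None,fx=2,fy=3)[:, :],cv2.resize(b[70:250,240:440],(400,330))]))
```

```text
t 19.2 p [ 0.4849 -0.0508  0.2919] q [ 7.192e-01 -6.948e-01  3.000e-04  3.000e-04] F [-0.8  1.2  0.4] T [ 0.02 -0.02 -0.04] g 0.396 j [ 0.5   0.03 -0.49  1.69  0.01  1.42 -1.53]
```

View pics/c3.png

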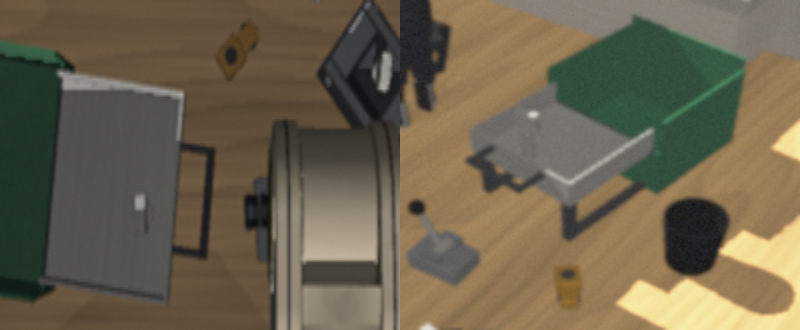

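Request:
servo_tool(
  motion=[
    [0.4, -0.02, -0.05, 0, 0, 0, -10],
    [0.5, -0.04, -0.1, 0, 0, 0, -20],
    [0.6, -0.061, -0.164, 0.03, 0, 0, -30],
    [0.7, -0.061, -0.164, 0.06, 0, 0, -40],
    [0.7, -0.061, -0.164, 0.1, 0, 0, -50],
    [0.7, -0.061, -0.164, 0.14, 0, 0, -60],
    [0.7, -0.061, -0.164, 0.17, 0, 0, -70],
    [0.7, -0.061, -0.164, 0.17, 0, 0, -80],
    [0.7, -0.061, -0.164, 0.17, 0, 0, -90],
    [0.7, -0.061, -0.164, 0.17, 0, 0, -100],
    [0.7, -0.061, -0.164, 0.17, 0, 0, -110],
    [0.7, -0.061, -0.164, 0.17, 0, 0, -120],
    [0.7, -0.061, -0.164, 0.17, 0, 0, -126],
    [0.7, -0.061, -0.164, 0.17, 0, 0, -126],
    [0.7, -0.061, -0.164, 0.17, 0, 0, -126],
  ],
)

```text
clock: 21.18
position: [0.6468, 0.0205, 0.1219]
ee_rot: [0.945, 0.326, 0.0, -0.0]
ft_force: [-0.2, 0.5, 1.2]
grip_width: 0.704
```

Run:
```python
from h import *
o=st(); x=R.from_quat(o['ee_rot']).apply([1,0,0]); print(np.degrees(np.arctan2(x[1],x[0])))
for n in ('top','scene'):
    im,d=eyes.camera(n); P=cloud(n,d).reshape(-1,3); q=P[(np.hypot(P[:,0]-.6465,P[:,1]-.016)<.06)&(P[:,2]>.012)&(P[:,2]<.035)]
    print(n,len(q),q.mean(0), cv2.minAreaRect((q[:,:2]*1000).astype(np.float32)))
for t in [(.6465,.016,.004)]: print(mv(t).round(4))
```

```text
t 21.175 p [0.6468 0.0205 0.1219] q [ 9.453e-01  3.263e-01  1.000e-04 -1.000e-04] F [-0.2  0.5  1.2] T [ 0.01 -0.    0.02] g 0.704 j [ 0.5   0.6  -0.85  1.49  0.46  1.25  0.26]
38.0833988515425
top 0 [nan nan nan] ((0.0, 0.0), (0.0, 0.0), 0.0)
scene 243 [0.64827621 0.01385174 0.0228348 ] ((646.5407104492188, 13.167827606201172), (32.805625915527344, 66.58610534667969), 36.10801696777344)
[-0.0029  0.0032  0.1179]<stdin>:5: RuntimeWarning: Mean of empty slice.
  ret = um.true_divide(
```

Request:
servo_tool(
  motion=[
    [0.7, -0.003, 0.003, 0.05, 0, 0, 0],
    [0.7, -0.003, 0.003, 0.1, 0, 0, 0],
    [0.7, -0.003, 0.003, 0.114, 0, 0, 0],
    [0.7, -0.003, 0.003, 0.117, 0, 0, 0],
    [0, -0.003, 0.003, 0.117, 0, 0, 0],
    [0, -0.003, 0.003, 0.117, 0, 0, 0],
    [0, -0.003, 0.003, 0.117, 0, 0, 0],
    [0, -0.003, 0.003, 0.117, 0, 0, 0],
    [0, -0.003, 0.003, 0.117, 0, 0, 0],
  ],
  grip_force=50,
)

```text
clock: 22.4
position: [0.6478, 0.0161, 0.0071]
ee_rot: [0.945, 0.327, 0.002, 0.001]
ft_force: [-0.1, 0.6, 6.6]
grip_width: 0.383
```

Request:
servo_tool(
  motion=[
    [0, 0, 0, -0.04, 0, 0, 0],
    [0, 0, 0, -0.09, 0, 0, 0],
    [0, 0, 0, -0.15, 0, 0, 0],
    [0, 0.004, -0.03, -0.2, 0, 0, 0],
    [0, 0.01, -0.08, -0.2, 0, 0, 0],
    [0, 0.018, -0.14, -0.2, 0, 0, 0],
    [0, 0.025, -0.19, -0.2, 0, 0, 0],
    [0, 0.0256, -0.202, -0.2, 0, 0, 0],
    [0, 0.0256, -0.202, -0.18, 0, 0, 0],
    [0, 0.0256, -0.202, -0.14, 0, 0, 0],
    [0, 0.0256, -0.202, -0.11, 0, 0, 0],
    [0, 0.0256, -0.202, -0.097, 0, 0, 0],
    [0, 0.0256, -0.202, -0.094, 0, 0, 0],
  ],
)

```text
clock: 24.02
position: [0.5417, 0.1894, 0.0979]
ee_rot: [0.945, 0.327, -0.001, -0.0]
ft_force: [-0.6, 0.9, -1.4]
grip_width: 0.383
```

Request:
servo_tool(
  motion=[
    [0.55, 0, 0, 0.001, 0, 0, 0],
    [0.55, 0, 0, 0.001, 0, 0, 0],
    [0.55, 0, 0, 0.001, 0, 0, 0],
    [0.55, 0, 0, -0.04, 0, 0, 0],
    [0.55, 0, 0, -0.09, 0, 0, 0],
    [0.55, 0, 0, -0.14, 0, 0, 0],
    [0.5, -0.02, 0.05, -0.15, 0, 0, -8],
    [0.5, -0.05, 0.1, -0.15, 0, 0, -16],
    [0.5, -0.08, 0.15, -0.15, 0, 0, -24],
    [0.5, -0.1, 0.2, -0.15, 0, 0, -32],
    [0.5, -0.13, 0.26, -0.15, 0, 0, -40],
    [0.5, -0.16, 0.31, -0.13, 0, 0, -42],
    [0.5, -0.181, 0.349, -0.1, 0, 0, -42],
    [0.5, -0.181, 0.349, -0.06, 0, 0, -42],
    [0.5, -0.181, 0.349, -0.052, 0, 0, -42],
    [0.5, -0.181, 0.349, -0.052, 0, 0, -42],
  ],
)

```text
clock: 26.02
position: [0.6155, -0.1947, 0.1519]
ee_rot: [0.764, 0.645, 0.0, 0.0]
ft_force: [0.2, 0.5, 0.9]
grip_width: 0.5
```

Run:
```python
from h import *
o=st(); x=R.from_quat(o['ee_rot']).apply([1,0,0]); print(np.degrees(np.arctan2(x[1],x[0])))
a,d=eyes.camera('top'); b,ds=eyes.camera('scene')
cv2.imwrite('pics/c4.png',np.hstack([cv2.resize(a[180:290,200:400],None,fx=2,fy=3)[:, :],cv2.resize(b[70:250,240:440],(400,330))]))
print(mv((.6155,-.197,.081)).round(4))
```

```text
t 26.025 p [ 0.6155 -0.1947  0.1519] q [7.644e-01 6.447e-01 3.000e-04 2.000e-04] F [0.2 0.5 0.9] T [-0.03 -0.01  0.03] g 0.5 j [ 0.9   0.61 -0.94  1.46  0.5   1.32  1.32]
80.29002523753705
[-0.0021 -0.0004  0.0719]
```

View pics/c4.png

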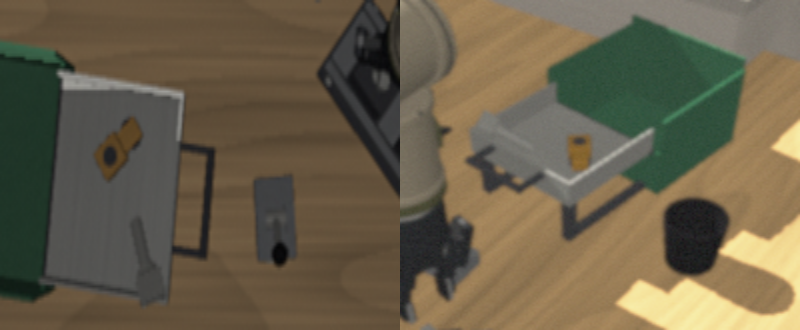

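Pin B has toppled flat in the tray and the clamp lies beside it. Now pin A.

Request:
servo_tool(
  motion=[
    [0.5, -0.002, 0, 0.04, 0, 0, 0],
    [0.5, -0.002, 0, 0.065, 0, 0, 0],
    [0.5, -0.002, 0, 0.072, 0, 0, 0],
    [0.5, -0.002, 0, 0.072, 0, 0, 0],
    [0, -0.002, 0, 0.072, 0, 0, 0],
    [0, -0.002, 0, 0.072, 0, 0, 0],
    [0, -0.002, 0, 0.072, 0, 0, 0],
    [0, -0.002, 0, 0.072, 0, 0, 0],
  ],
  grip_force=60,
)

```text
clock: 27.12
position: [0.6159, -0.196, 0.0806]
ee_rot: [0.764, 0.645, 0.001, 0.0]
ft_force: [-1.3, 4.5, 6.8]
grip_width: 0.151
```

Request:
servo_tool(
  motion=[
    [0, 0, 0, -0.001, 0, 0, 9],
    [0, 0, 0, -0.0015, 0, 0, 18],
    [0, 0, 0, -0.002, 0, 0, 26],
    [0, 0, 0, -0.002, 0, 0, 16],
    [0, 0, 0, -0.002, 0, 0, 6],
    [0, 0, 0, -0.0025, 0, 0, -4],
    [0, 0, 0, -0.0025, 0, 0, -15],
    [0, 0, 0, -0.003, 0, 0, -26],
    [0, 0, 0, -0.003, 0, 0, -16],
    [0, 0, 0, -0.0035, 0, 0, -6],
    [0, 0, 0, -0.004, 0, 0, 4],
    [0, 0, 0, -0.004, 0, 0, 15],
    [0, 0, 0, -0.0045, 0, 0, 26],
    [0, 0, 0, -0.0045, 0, 0, 16],
    [0, 0, 0, -0.005, 0, 0, 6],
    [0, 0, 0, -0.0055, 0, 0, -4],
    [0, 0, 0, -0.006, 0, 0, -15],
    [0, 0, 0, -0.006, 0, 0, -26],
  ],
)

```text
clock: 29.38
position: [0.6152, -0.196, 0.0838]
ee_rot: [0.601, 0.799, 0.001, -0.0]
ft_force: [7.1, 4.6, -14.6]
grip_width: 0.15
```

```bash
python3 blk.py A
```

```text
t 29.375 p [ 0.6152 -0.196   0.0838] q [ 6.010e-01  7.992e-01  1.400e-03 -4.000e-04] F [  7.1   4.6 -14.6] T [ 1.12 -1.88 -0.3 ] g 0.15 j [ 0.93  0.71 -0.99  1.53  0.61  1.24  1.7 ]
top 58 [ 0  0  2 14 28 11  0  1  1  0  0  0  1] med 0.068
scene 283 [  2   2   2  10 145  66   9   8   7   5   8   5   9] med 0.0696
```

Request:
servo_tool(
  motion=[
    [0, 0, 0, 0, 0, 0, 10],
    [0, 0, 0, 0, 0, 0, 20],
    [0, 0, 0, 0, 0, 0, 30],
    [0, 0, 0, -0.0005, 0, 0, 40],
    [0, 0, 0, -0.001, 0, 0, 52],
    [0, 0, 0, -0.001, 0, 0, 42],
    [0, 0, 0, -0.0015, 0, 0, 32],
    [0, 0, 0, -0.002, 0, 0, 22],
    [0, 0, 0, -0.0025, 0, 0, 12],
    [0, 0, 0, -0.003, 0, 0, 0],
    [0, 0, 0, -0.003, 0, 0, 10],
    [0, 0, 0, -0.0035, 0, 0, 20],
    [0, 0, 0, -0.004, 0, 0, 30],
    [0, 0, 0, -0.0045, 0, 0, 40],
    [0, 0, 0, -0.005, 0, 0, 52],
    [0, 0, 0, -0.005, 0, 0, 42],
    [0, 0, 0, -0.0055, 0, 0, 32],
    [0, 0, 0, -0.006, 0, 0, 22],
    [0, 0, 0, -0.0065, 0, 0, 12],
    [0, 0, 0, -0.007, 0, 0, 0],
  ],
)

```text
clock: 31.98
position: [0.615, -0.1961, 0.0903]
ee_rot: [0.61, 0.793, 0.001, -0.001]
ft_force: [8.6, 4.6, -20.5]
grip_width: 0.149
```

```bash
python3 blk.py A
```

```text
t 31.975 p [ 0.615  -0.1961  0.0903] q [ 6.098e-01  7.926e-01  1.300e-03 -6.000e-04] F [  8.6   4.6 -20.5] T [ 1.   -2.27 -0.2 ] g 0.149 j [ 0.93  0.7  -0.99  1.52  0.6   1.25  1.69]
top 66 [ 0  0  1 24 22 15  1  0  0  0  0  1  2] med 0.0682
scene 302 [  3   1   3  14 158  84   2   1   4   9   7   5   7] med 0.0694
```

Request:
servo_tool(
  motion=[
    [0, 0, 0, 0.001, 0, 0, 10],
    [0, 0, 0, 0.001, 0, 0, 20],
    [0, 0, 0, 0.001, 0, 0, 30],
    [0, 0, 0, 0.001, 0, 0, 40],
    [0, 0, 0, 0.0005, 0, 0, 52],
    [0, 0, 0, 0.0005, 0, 0, 42],
    [0, 0, 0, 0, 0, 0, 32],
    [0, 0, 0, 0, 0, 0, 22],
    [0, 0, 0, -0.0005, 0, 0, 12],
    [0, 0, 0, -0.001, 0, 0, 0],
    [0, 0, 0, -0.001, 0, 0, 10],
    [0, 0, 0, -0.0015, 0, 0, 20],
    [0, 0, 0, -0.002, 0, 0, 30],
    [0, 0, 0, -0.0025, 0, 0, 40],
    [0, 0, 0, -0.003, 0, 0, 52],
    [0, 0, 0, -0.003, 0, 0, 42],
    [0, 0, 0, -0.0035, 0, 0, 32],
    [0, 0, 0, -0.004, 0, 0, 22],
    [0, 0, 0, -0.0045, 0, 0, 12],
    [0, 0, 0, -0.005, 0, 0, 0],
  ],
)

```text
clock: 34.58
position: [0.6152, -0.1962, 0.0961]
ee_rot: [0.618, 0.786, 0.001, -0.0]
ft_force: [5.7, 4.6, -13.0]
grip_width: 0.148
```

```bash
python3 blk.py A
```

```text
t 34.575 p [ 0.6152 -0.1962  0.0961] q [ 6.185e-01  7.858e-01  1.200e-03 -4.000e-04] F [  5.7   4.6 -13. ] T [ 1.03 -1.55 -0.17] g 0.148 j [ 0.93  0.69 -0.99  1.52  0.59  1.25  1.67]
top 65 [ 0  0  1 14 32 16  2  0  0  0  0  0  0] med 0.0686
scene 312 [  1   1   2   8 174  94   6   2   0   1   5  10   7] med 0.0694
```

Request:
servo_tool(
  motion=[
    [0, 0, 0, 0, 0, 0, 10],
    [0, 0, 0, 0, 0, 0, 20],
    [0, 0, 0, -0.0005, 0, 0, 30],
    [0, 0, 0, -0.001, 0, 0, 40],
    [0, 0, 0, -0.0015, 0, 0, 50],
    [0, 0, 0, -0.0015, 0, 0, 40],
    [0, 0, 0, -0.002, 0, 0, 30],
    [0, 0, 0, -0.0025, 0, 0, 20],
    [0, 0, 0, -0.003, 0, 0, 10],
    [0, 0, 0, -0.0035, 0, 0, 0],
    [0, 0, 0, -0.0035, 0, 0, 10],
    [0, 0, 0, -0.004, 0, 0, 20],
    [0, 0, 0, -0.0045, 0, 0, 30],
    [0, 0, 0, -0.005, 0, 0, 40],
    [0, 0, 0, -0.0055, 0, 0, 50],
    [0, 0, 0, -0.0055, 0, 0, 40],
    [0, 0, 0, -0.006, 0, 0, 30],
    [0, 0, 0, -0.0065, 0, 0, 20],
    [0, 0, 0, -0.007, 0, 0, 10],
    [0, 0, 0, -0.0075, 0, 0, 0],
  ],
)

```text
clock: 37.17
position: [0.6152, -0.1961, 0.1047]
ee_rot: [0.619, 0.786, 0.001, -0.0]
ft_force: [2.5, 4.9, -4.4]
grip_width: 0.148
```

```bash
python3 blk.py A
```

```text
t 37.175 p [ 0.6152 -0.1961  0.1047] q [ 6.185e-01  7.858e-01  1.100e-03 -2.000e-04] F [ 2.5  4.9 -4.4] T [ 1.26 -0.39  0.  ] g 0.148 j [ 0.93  0.68 -0.99  1.51  0.58  1.27  1.67]
top 70 [ 0  0  1 20 38  9  2  0  0  0  0  0  0] med 0.0685
scene 325 [  1   4   2  11 166 114   5   4   9   4   2   0   0] med 0.0696
```

Request:
servo_tool(
  motion=[
    [0, 0, 0, -0.0005, 0, 0, 10],
    [0, 0, 0, -0.001, 0, 0, 20],
    [0, 0, 0, -0.001, 0, 0, 30],
    [0, 0, 0, -0.0015, 0, 0, 40],
    [0, 0, 0, -0.002, 0, 0, 50],
    [0, 0, 0, -0.0025, 0, 0, 40],
    [0, 0, 0, -0.003, 0, 0, 30],
    [0, 0, 0, -0.0035, 0, 0, 20],
    [0, 0, 0, -0.004, 0, 0, 10],
    [0, 0, 0, -0.0045, 0, 0, 0],
    [0, 0, 0, -0.005, 0, 0, 10],
    [0, 0, 0, -0.0055, 0, 0, 20],
    [0, 0, 0, -0.006, 0, 0, 25],
    [0, 0, 0, -0.008, 0, 0, 25],
    [0, 0, 0, -0.008, 0, 0, 25],
  ],
)

```text
clock: 39.15
position: [0.6154, -0.1969, 0.1129]
ee_rot: [0.776, 0.631, 0.001, 0.0]
ft_force: [3.0, 3.9, -0.9]
grip_width: 0.149
```

```bash
python3 blk.py A
```

```text
t 39.15 p [ 0.6154 -0.1969  0.1129] q [7.755e-01 6.313e-01 8.000e-04 2.000e-04] F [ 3.   3.9 -0.9] T [ 1.04 -0.91  0.  ] g 0.149 j [ 0.88  0.64 -0.91  1.5   0.52  1.26  1.27]
top 98 [ 1  0  2 28 45 18  3  1  0  0  0  0  0] med 0.0683
scene 355 [  1   2   4   9 190 106  12   3   7   3   8   7   3] med 0.0696
```

Request:
servo_tool(
  motion=[
    [0, 0, 0, -0.02, 0, 0, 0],
    [0, 0, 0, -0.05, 0, 0, 0],
    [0, 0, 0, -0.1, 0, 0, 0],
    [0, 0.01, -0.006, -0.15, 0, 0, 0],
    [0, 0.06, -0.033, -0.155, 0, 0, 0],
    [0, 0.11, -0.061, -0.155, 0, 0, 0],
    [0, 0.16, -0.088, -0.155, 0, 0, 0],
    [0, 0.21, -0.116, -0.155, 0, 0, 0],
    [0, 0.26, -0.144, -0.155, 0, 0, 0],
    [0, 0.31, -0.171, -0.155, 0, 0, 0],
    [0, 0.34, -0.188, -0.155, 0, 0, 0],
    [0, 0.35, -0.193, -0.14, 0, 0, 0],
    [0, 0.35, -0.193, -0.1, 0, 0, 0],
    [0, 0.35, -0.193, -0.06, 0, 0, 0],
    [0, 0.35, -0.193, -0.048, 0, 0, 0],
    [0, 0.35, -0.193, -0.047, 0, 0, 0],
  ],
)

```text
clock: 41.25
position: [0.4977, 0.1836, 0.1592]
ee_rot: [0.776, 0.63, -0.0, -0.0]
ft_force: [-0.5, -0.5, -1.4]
grip_width: 0.147
```

Run:
```python
from h import *
st()
b,ds=eyes.camera('scene'); a,d=eyes.camera('top')
cv2.imwrite('pics/c5.png',np.hstack([cv2.resize(a[150:310,200:400],(400,330)),cv2.resize(b[70:250,240:440],(400,330))]))
```

```text
t 41.25 p [0.4977 0.1836 0.1592] q [ 7.763e-01  6.303e-01 -5.000e-04 -1.000e-04] F [-0.5 -0.5 -1.4] T [ 0.   -0.04 -0.01] g 0.147 j [ 0.5   0.38 -1.12  1.76  0.36  1.23  0.65]
```

View pics/c5.png

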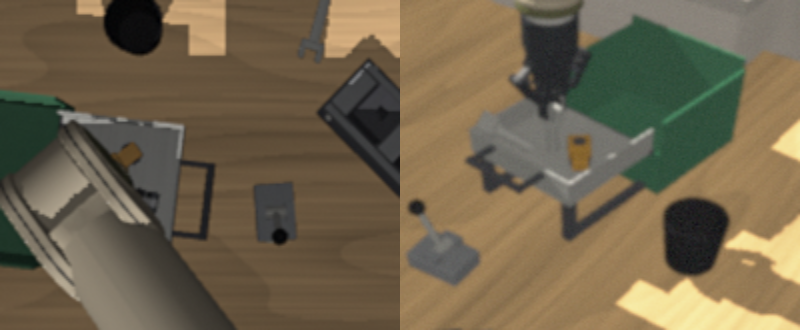

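Request:
servo_tool(
  motion=[
    [0, 0, 0, 0.001, 0, 0, 0],
    [0.4, 0, 0, 0.001, 0, 0, 0],
    [0.4, 0, 0, 0.001, 0, 0, 0],
    [0.4, 0, 0, 0.001, 0, 0, 0],
    [0.4, 0, 0, -0.03, 0, 0, 0],
    [0.4, 0, 0, -0.08, 0, 0, 0],
    [0.4, -0.01, 0, -0.12, 0, 0, 0],
    [0.4, -0.06, 0.008, -0.12, 0, 0, -3],
    [0.4, -0.11, 0.016, -0.12, 0, 0, -5.6],
    [0.4, -0.17, 0.028, -0.12, 0, 0, -5.6],
    [0.4, -0.21, 0.036, -0.12, 0, 0, -5.6],
    [0.4, -0.21, 0.036, -0.12, 0, 0, -5.6],
  ],
)

```text
clock: 42.85
position: [0.4896, -0.0324, 0.2792]
ee_rot: [0.747, 0.665, -0.0, 0.0]
ft_force: [-1.1, 0.8, 0.2]
grip_width: 0.399
```

Run:
```python
from h import *
o=st(); x=R.from_quat(o['ee_rot']).apply([1,0,0]); print(np.degrees(np.arctan2(x[1],x[0])))
b,ds=eyes.camera('scene'); a,d=eyes.camera('top')
for n in('top','scene'):
  for r in models.boxes_of(n,'clamp1_mid')+models.boxes_of(n,'pin1_grip'): print(n,round(r['confidence'],2),towld(n,r['point']).round(3))
cv2.imwrite('pics/c6.png',np.hstack([cv2.resize(a[150:310,200:400],(400,330)),cv2.resize(b[70:250,240:440],(400,330))]))
for P in (cloud('top',d).reshape(-1,3),cloud('scene',ds).reshape(-1,3)):
    q=P[(P[:,0]>.45)&(P[:,0]<.53)&(P[:,1]>.03)&(P[:,1]<.09)&(P[:,2]>.1)&(P[:,2]<.14)]; print(len(q),q.mean(0) if len(q) else '')
print(mv((.4885,.061,.16)).round(3))
```

```text
t 42.85 p [ 0.4896 -0.0324  0.2792] q [ 7.466e-01  6.653e-01 -4.000e-04  2.000e-04] F [-1.1  0.8  0.2] T [ 0.09 -0.02  0.03] g 0.399 j [ 1.06  0.12 -1.15  1.69  0.11  1.41  1.36]
83.41124131432841
top 0.62 [0.537 0.189 0.117]
top 0.54 [0.424 0.147 0.135]
scene 0.73 [0.544 0.183 0.109]
scene 0.81 [0.426 0.142 0.129]
119 [0.48987064 0.06238307 0.12264071]
102 [0.49121005 0.05870625 0.12311264]
[ 0.088 -0.011  0.119]
```

View pics/c6.png

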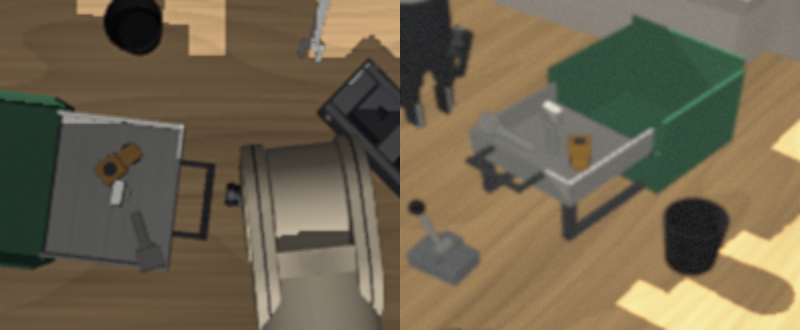

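Request:
servo_tool(
  motion=[
    [0.4, 0.05, -0.006, 0, 0, 0, 0],
    [0.4, 0.088, -0.011, 0.03, 0, 0, 0],
    [0.4, 0.094, -0.011, 0.08, 0, 0, 0],
    [0.4, 0.094, -0.011, 0.12, 0, 0, 0],
    [0.4, 0.094, -0.011, 0.16, 0, 0, 0],
    [0.4, 0.094, -0.011, 0.177, 0, 0, 0],
    [0.4, 0.094, -0.011, 0.177, 0, 0, 0],
    [0, 0.094, -0.011, 0.177, 0, 0, 0],
    [0, 0.094, -0.011, 0.177, 0, 0, 0],
    [0, 0.094, -0.011, 0.177, 0, 0, 0],
    [0, 0.094, -0.011, 0.177, 0, 0, 0],
  ],
  grip_force=40,
)

```text
clock: 44.52
position: [0.4897, 0.0635, 0.1038]
ee_rot: [0.745, 0.667, -0.001, 0.002]
ft_force: [-4.2, -9.1, 7.4]
grip_width: 0.12
```

Run:
```python
from h import *
o=st(); Rt=R.from_quat(o['ee_rot']); p=o['position']
a=np.radians(-6.2); uy=np.array([-np.sin(a),np.cos(a),0]); z=np.array([0,0,1])
for th in np.arange(0.05,1.2,.05).tolist()+[1.15]:
    c,s=np.cos(th),np.sin(th)
    d=-.225*(c*uy-s*z)+.03*(s*uy+c*z)-(-.225*uy+.03*z)
    print(round(th,2),Rt.inv().apply(d).round(4).tolist())
```

```text
t 44.525 p [0.4897 0.0635 0.1038] q [ 0.7452  0.6668 -0.0011  0.0019] F [-4.2 -9.1  7.4] T [-1.96  0.89 -0.05] g 0.12 j [ 0.75  0.36 -1.11  1.91  0.37  1.1   0.96]
0.05 [0.0017, 0.0, -0.0112]
0.1 [0.004, 0.0, -0.0223]
0.15 [0.0069, 0.0, -0.0333]
0.2 [0.0103, 0.0, -0.0441]
0.25 [0.0142, 0.0, -0.0548]
0.3 [0.0186, 0.0, -0.0652]
0.35 [0.0236, 0.0, -0.0754]
0.4 [0.0291, 0.0, -0.0854]
0.45 [0.0351, 0.0, -0.095]
0.5 [0.0415, 0.0, -0.1044]
0.55 [0.0484, 0.0, -0.1134]
0.6 [0.0557, 0.0, -0.122]
0.65 [0.0635, -0.0, -0.1303]
0.7 [0.0717, -0.0, -0.1382]
0.75 [0.0802, -0.0, -0.1457]
0.8 [0.0891, -0.0001, -0.1527]
0.85 [0.0984, -0.0001, -0.1592]
0.9 [0.108, -0.0001, -0.1653]
0.95 [0.1178, -0.0001, -0.171]
1.0 [0.1279, -0.0001, -0.1761]
1.05 [0.1383, -0.0002, -0.1807]
1.1 [0.1489, -0.0002, -0.1847]
1.15 [0.1597, -0.0002, -0.1883]
1.15 [0.1597, -0.0002, -0.1883]
```

Request:
servo_tool(
  motion=[
    [0, 0.002, 0, 0, 0, 0, 0],
    [0, 0.004, 0, -0.011, 0, 0, 0],
    [0, 0.006, 0, -0.022, 0, 0, 0],
    [0, 0.009, 0, -0.033, 0, 0, 0],
    [0, 0.012, 0, -0.044, 0, 0, 0],
    [0, 0.016, 0, -0.055, 0, 0, 0],
    [0, 0.021, 0, -0.065, 0, 0, 0],
    [0, 0.026, 0, -0.075, 0, 0, 0],
    [0, 0.031, 0, -0.085, 0, 0, 0],
    [0, 0.037, 0, -0.095, 0, 0, 0],
    [0, 0.0435, 0, -0.104, 0, 0, 0],
  ],
)

```text
clock: 45.9
position: [0.4941, 0.1031, 0.2076]
ee_rot: [0.746, 0.665, -0.004, 0.003]
ft_force: [-7.8, -22.1, 10.1]
grip_width: 0.129
```

Request:
servo_tool(
  motion=[
    [0, 0.0, 0, -0.002, 0, 0, 0],
    [0, 0.005, 0, -0.01, 0, 0, 0],
    [0, 0.012, 0, -0.0187, 0, 0, 0],
    [0, 0.02, 0, -0.0272, 0, 0, 0],
    [0, 0.0283, 0, -0.0353, 0, 0, 0],
    [0, 0.037, 0, -0.043, 0, 0, 0],
    [0, 0.046, 0, -0.05, 0, 0, 0],
    [0, 0.0555, 0, -0.0567, 0, 0, 0],
  ],
)

```text
clock: 46.9
position: [0.5007, 0.1616, 0.2656]
ee_rot: [0.746, 0.666, -0.001, 0.003]
ft_force: [-5.9, -13.8, 16.0]
grip_width: 0.123
```

Request:
servo_tool(
  motion=[
    [0, -0.001, 0, -0.002, 0, 0, 0],
    [0, 0.0087, 0, -0.008, 0, 0, 0],
    [0, 0.0187, 0, -0.0138, 0, 0, 0],
    [0, 0.029, 0, -0.019, 0, 0, 0],
    [0, 0.0397, 0, -0.0237, 0, 0, 0],
    [0, 0.0504, 0, -0.0278, 0, 0, 0],
    [0, 0.0615, 0, -0.0314, 0, 0, 0],
    [0, 0.0615, 0, -0.0314, 0, 0, 0],
    [0, 0.0615, 0, -0.0314, 0, 0, 0],
    [0, 0.0615, 0, -0.0314, 0, 0, 0],
    [0, 0.0615, 0, -0.0314, 0, 0, 0],
    [0, 0.0615, 0, -0.0314, 0, 0, 0],
  ],
)

```text
clock: 48.4
position: [0.5075, 0.2251, 0.296]
ee_rot: [0.745, 0.667, 0.001, 0.001]
ft_force: [2.3, -4.0, 7.2]
grip_width: 0.12
```

Run:
```python
from h import *
o=st()
b,ds=eyes.camera('scene'); a,d=eyes.camera('top')
for n in('top','scene'):
  for t in ('clamp1_mid','pin1_grip'):
    for r in models.boxes_of(n,t): print(n,t,round(r['confidence'],2),towld(n,r['point']).round(3))
cv2.imwrite('pics/c7.png',np.hstack([cv2.resize(a[150:310,120:320],(400,330)),cv2.resize(b[50:230,240:440],(400,330))]))
```

```text
t 48.4 p [0.5075 0.2251 0.296 ] q [0.745  0.6671 0.001  0.0011] F [ 2.3 -4.   7.2] T [-1.09 -0.66 -0.03] g 0.12 j [ 0.45  0.35 -1.18  1.5   0.33  1.5   0.72]
top clamp1_mid 0.67 [ 0.616 -0.195  0.071]
top clamp1_mid 0.62 [0.587 0.312 0.029]
scene pin1_grip 0.21 [ 0.484 -0.341  0.069]
```

View pics/c7.png

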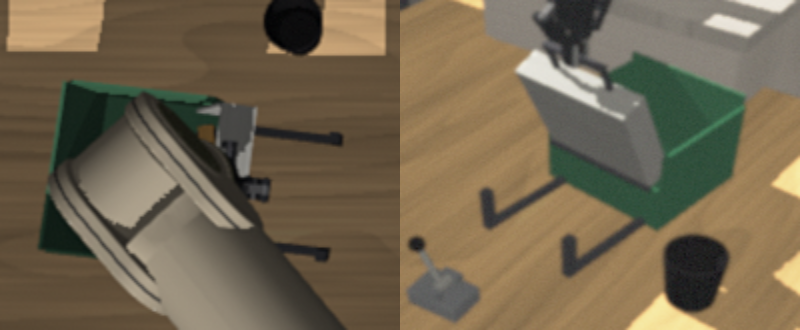

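Request:
servo_tool(
  motion=[
    [0, -0.0108, 0, 0.0035, 0, 0, 0],
    [0, -0.0218, 0, 0.0077, 0, 0, 0],
    [0, -0.0427, 0, 0.0176, 0, 0, 0],
    [0, -0.0624, 0, 0.0296, 0, 0, 0],
    [0, -0.0809, 0, 0.0434, 0, 0, 0],
    [0, -0.0979, 0, 0.059, 0, 0, 0],
    [0, -0.1133, 0, 0.0762, 0, 0, 0],
    [0, -0.1268, 0, 0.095, 0, 0, 0],
    [0, -0.1385, 0, 0.1149, 0, 0, 0],
    [0, -0.1385, 0, 0.1149, 0, 0, 0],
  ],
)

```text
clock: 49.95
position: [0.4919, 0.0869, 0.1784]
ee_rot: [0.745, 0.667, 0.001, 0.0]
ft_force: [5.4, -3.7, -1.6]
grip_width: 0.116
```

Request:
servo_tool(
  motion=[
    [0, -0.005, 0, 0.0105, 0, 0, 0],
    [0, -0.0096, 0, 0.021, 0, 0, 0],
    [0, -0.0135, 0, 0.032, 0, 0, 0],
    [0, -0.017, 0, 0.0429, 0, 0, 0],
    [0, -0.02, 0, 0.054, 0, 0, 0],
    [0, -0.0225, 0, 0.0654, 0, 0, 0],
    [0, -0.0235, 0, 0.072, 0, 0, 0],
    [0, -0.0237, 0, 0.0745, 0, 0, 0],
    [0, -0.0237, 0, 0.0745, 0, 0, 0],
  ],
)

```text
clock: 51.08
position: [0.4891, 0.0639, 0.1045]
ee_rot: [0.745, 0.668, 0.0, 0.0]
ft_force: [4.2, -4.3, -1.6]
grip_width: 0.115
```

Request:
servo_tool(
  motion=[
    [0, 0, 0, 0.0005, 0, 0, 0],
    [0.35, 0, 0, 0.0005, 0, 0, 0],
    [0.35, 0, 0, 0.0005, 0, 0, 0],
    [0.35, 0, 0, 0.0005, 0, 0, 0],
    [0.35, 0, 0, -0.03, 0, 0, 0],
    [0.35, 0, 0, -0.08, 0, 0, 0],
    [0.2, -0.03, -0.02, -0.12, 0, 0, -5],
    [0, -0.08, -0.04, -0.12, 0, 0, -10],
    [0, -0.118, -0.069, -0.12, 0, 0, -12],
    [0, -0.118, -0.069, -0.12, 0, 0, -12],
    [0, -0.118, -0.069, -0.12, 0, 0, -12],
  ],
)

```text
clock: 52.45
position: [0.4071, -0.0461, 0.2251]
ee_rot: [0.671, 0.741, -0.001, 0.001]
ft_force: [0.5, 0.3, 0.2]
grip_width: -0.002
```

Run:
```python
from h import *
o=st(); x=R.from_quat(o['ee_rot']).apply([1,0,0]); print(np.degrees(np.arctan2(x[1],x[0])))
b,ds=eyes.camera('scene'); a,d=eyes.camera('top')
for n in('top','scene'):
  for t in ('clamp1_mid','pin1_grip'):
    for r in models.boxes_of(n,t): print(n,t,round(r['confidence'],2),towld(n,r['point']).round(3))
cv2.imwrite('pics/c8.png',np.hstack([cv2.resize(a[150:310,120:370],(400,400)),cv2.resize(b[50:250,220:420],(400,400))]))
for P,n in ((cloud('top',d),'top'),(cloud('scene',ds),'sc')):
    P=P.reshape(-1,3)
    q=P[(np.hypot(P[:,0]-.443,P[:,1]+.042)<.03)&(P[:,2]>.085)&(P[:,2]<.125)]; print(n,len(q),q.mean(0) if len(q) else '')
    q=P[(P[:,0]>.44)&(P[:,0]<.56)&(P[:,1]>.13)&(P[:,1]<.25)&(P[:,2]<.2)]; print('floor',np.percentile(q[:,2],[2,50,98]).round(4))
    for y in (.15,.19,.23): 
        s=q[abs(q[:,1]-y)<.01]; print(y,np.median(s[:,2]).round(4))
print(mv((.4077,-.046,.095)).round(4))
```

```text
t 52.45 p [ 0.4071 -0.0461  0.2251] q [ 6.713e-01  7.411e-01 -7.000e-04  7.000e-04] F [0.5 0.3 0.2] T [ 0.07 -0.    0.  ] g -0.002 j [ 1.29 -0.22 -1.12  1.95 -0.2   1.3   1.9 ]
95.65855049883676
top clamp1_mid 0.68 [0.564 0.31  0.033]
top pin1_grip 0.78 [0.472 0.358 0.024]
scene clamp1_mid 0.62 [ 0.797 -0.118  0.005]
scene pin1_grip 0.5 [0.494 0.184 0.092]
scene pin1_grip 0.45 [0.468 0.374 0.029]
top 15 [ 0.44564669 -0.03754363  0.10226622]
floor [0.0836 0.0883 0.093 ]
0.15 0.0885
0.19 0.0881
0.23 0.0885
sc 77 [ 0.44339009 -0.04517648  0.10537081]
floor [-0.0029  0.0888  0.0924]
0.15 0.0878
0.19 0.0894
0.23 0.0894
[-0.0016 -0.0002  0.1299]
```

View pics/c8.png

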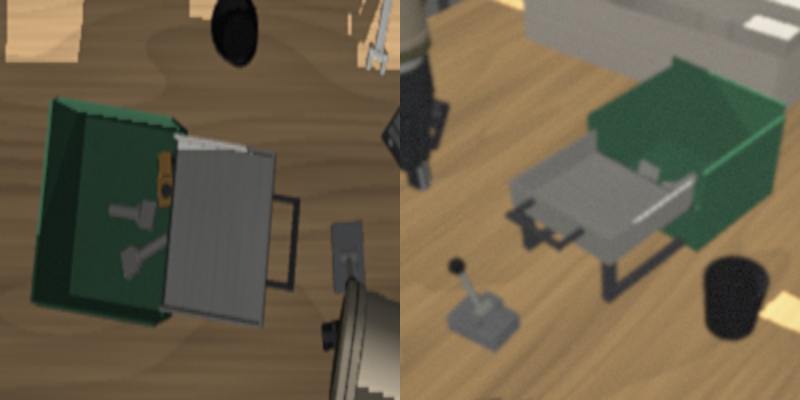

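The tray is empty and level, with both pins and the clamp in the hopper. Lever next.

Request:
servo_tool(
  motion=[
    [0, -0.002, -0.002, 0.05, 0, 0, 0],
    [0, -0.002, -0.002, 0.1, 0, 0, 0],
    [0, -0.002, -0.002, 0.13, 0, 0, 0],
    [0, -0.002, -0.002, 0.13, 0, 0, 0],
    [0, -0.002, 0.005, 0.13, 0, 0, 0],
  ],
)

```text
clock: 53.38
position: [0.4131, -0.0465, 0.096]
ee_rot: [0.67, 0.742, 0.0, -0.0]
ft_force: [-0.6, 0.7, 0.3]
grip_width: 0.0
```

Request:
servo_tool(
  motion=[
    [0, 0, 0.008, 0, 0, 0, 0],
    [0, 0, 0.016, 0, 0, 0, 0],
    [0, 0, 0.024, 0, 0, 0, 0],
    [0, 0, 0.032, 0, 0, 0, 0],
    [0, 0, 0.04, 0, 0, 0, 0],
    [0, 0, 0.048, 0, 0, 0, 0],
    [0, 0, 0.056, 0, 0, 0, 0],
    [0, 0, 0.062, 0, 0, 0, 0],
    [0, 0, 0.062, 0, 0, 0, 0],
  ],
)

```text
clock: 54.5
position: [0.4744, -0.0406, 0.0948]
ee_rot: [0.67, 0.742, 0.0, -0.0]
ft_force: [-2.5, -0.7, -0.0]
grip_width: -0.002
```

Run:
```python
from h import *
o=st()
b,ds=eyes.camera('scene')
cv2.imwrite('pics/c9.png',cv2.resize(b[140:260,190:350],None,fx=4,fy=4))
```

```text
t 54.5 p [ 0.4744 -0.0406  0.0948] q [ 6.705e-01  7.419e-01  0.000e+00 -2.000e-04] F [-2.5 -0.7 -0. ] T [-0.25  0.4  -0.03] g -0.002 j [ 1.03  0.35 -1.17  1.96  0.37  1.07  1.38]
```

View pics/c9.png

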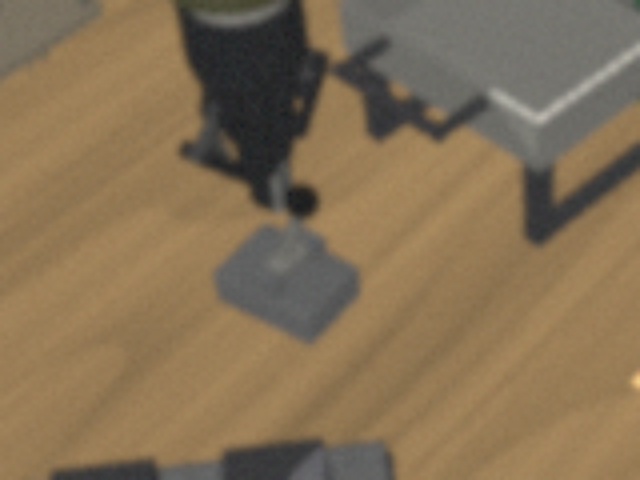

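Request:
servo_tool(
  motion=[
    [0, 0, 0.002, 0, 0, 0, 0],
    [0, 0, 0.004, 0, 0, 0, 0],
    [0, 0, 0.006, 0, 0, 0, 0],
    [0, 0, 0.008, 0, 0, 0, 0],
  ],
)

```text
clock: 55.05
position: [0.4818, -0.04, 0.0948]
ee_rot: [0.671, 0.742, -0.001, -0.0]
ft_force: [-6.6, -1.0, -1.1]
grip_width: -0.001
```

Request:
servo_tool(
  motion=[
    [0, 0, 0.001, 0, 0, 0, 0],
    [0, 0, 0.002, 0, 0, 0, 0],
    [0, 0, 0.002, 0, 0, 0, 0],
  ],
)

```text
clock: 55.42
position: [0.4825, -0.0399, 0.0944]
ee_rot: [0.671, 0.742, -0.002, -0.001]
ft_force: [-11.0, -1.8, 3.7]
grip_width: 0.001
```

Request:
servo_tool(
  motion=[
    [0, 0, 0.001, 0, 0, 0, 0],
    [0, 0, 0.001, 0, 0, 0, 0],
    [0, 0, -0.02, 0, 0, 0, 0],
    [0, 0, -0.05, 0, 0, 0, 0],
    [0, 0, -0.08, 0, 0, 0, 0],
    [0, 0, -0.082, 0, 0, 0, 0],
    [0, 0, -0.082, -0.05, 0, 0, 0],
    [0, 0, -0.082, -0.11, 0, 0, 0],
    [0, 0, -0.082, -0.16, 0, 0, 0],
    [0, 0.05, -0.082, -0.16, 0, 0, 0],
    [0, 0.05, -0.082, -0.16, 0, 0, 0],
  ],
)

```text
clock: 56.8
position: [0.399, 0.005, 0.2564]
ee_rot: [0.668, 0.744, -0.0, 0.002]
ft_force: [-0.2, -0.4, -0.1]
grip_width: -0.001
```

Run:
```python
from h import *
o=st()
b,ds=eyes.camera('scene'); a,d=eyes.camera('top')
cv2.imwrite('pics/c10.png',b)
for P,n in ((cloud('top',d),'top'),(cloud('scene',ds),'sc')):
    P=P.reshape(-1,3)
    q=P[(np.hypot(P[:,0]-.443,P[:,1]+.042)<.03)&(P[:,2]>.085)&(P[:,2]<.125)]; print(n,'knob',len(q),q.mean(0) if len(q) else '')
    q=P[(P[:,0]>.44)&(P[:,0]<.56)&(P[:,1]>.13)&(P[:,1]<.25)&(P[:,2]<.2)&(P[:,2]>.05)]; print('floor',np.percentile(q[:,2],[2,50,98]).round(4))
    for c in ((.6155,-.197),(.545,-.267),(.474,-.3385)):
        q=P[(np.hypot(P[:,0]-c[0],P[:,1]-c[1])<.028)&(P[:,2]>.05)&(P[:,2]<.12)]; print('blk',np.percentile(q[:,2],[50,98]).round(4))
    for nm,c,z in (('tub',(.745,.175),.08),('can',(.712,-.332),.15)):
        q=P[(np.hypot(P[:,0]-c[0],P[:,1]-c[1])<.08)&(P[:,2]>z)&(P[:,2]<z+.025)]
        if len(q): print(nm,np.round(cv2.minAreaRect((q[:,:2]*1000).astype(np.float32))[0]))
```

```text
t 56.8 p [0.399  0.005  0.2564] q [ 6.683e-01  7.439e-01 -4.000e-04  2.200e-03] F [-0.2 -0.4 -0.1] T [-0.02 -0.04  0.02] g -0.001 j [ 1.36 -0.41 -1.16  1.92 -0.38  1.41  1.98]
top knob 59 [ 0.43913256 -0.04088336  0.10994749]
floor [0.0837 0.0884 0.0931]
blk [0.0682 0.074 ]
blk [0.0683 0.0729]
blk [0.0682 0.0728]
tub [745. 175.]
can [ 711. -331.]
sc knob 76 [ 0.44332783 -0.04526738  0.10571082]
floor [0.0863 0.0896 0.0924]
blk [0.0694 0.0722]
blk [0.0694 0.0721]
blk [0.0694 0.0719]
tub [745. 173.]
can [ 714. -335.]
```

View pics/c10.png

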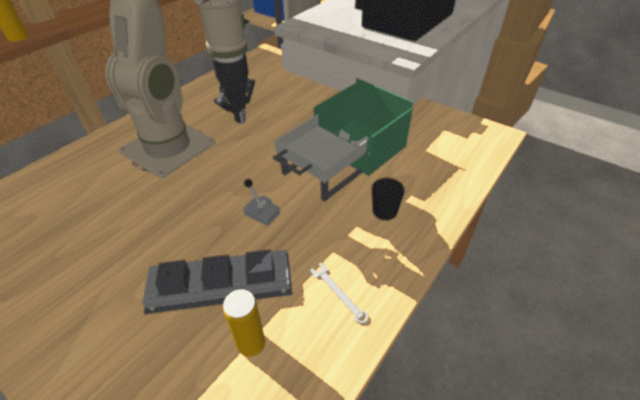

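The full scene picture shows all three bores empty and no clamp on the bench. The tray is level, the lever is back at rest (248,184), and the can, pot and wrench stand where they were.

```bash
python3 -c "
from h import *
print(ticket.hand_in())"
```

```text
the job is handed in; nothing more can be done
None
```

I handed the job in at about 57 s on the robot's clock, with every step done in the order asked. The hand-in gave no verdict.

- **Pins:** Two were present, in the two end blocks; the middle bore was empty. I twisted both out under a light pull and put them in the tip tray.
- **Clamps:** One was present, and I put it in the tray with the pins.
- **Tray:** I tipped it to about 1.15 rad, held it, and lowered it back level.
- **Tally counter:** I pushed the lever until the force rose from about 2 N to 11 N and it stopped moving, then let it spring back.

**Last checks:**
- The top camera showed both pins and the clamp in the hopper.
- The tray floor is level at about 89 mm and empty.
- All three block tops are at their starting height.
- The knob is back at rest, the can and pot are where they started, and the wrench looks unmoved in the picture.

**Doubts:**
- During the twisting the pull reached about 19 to 20 N at two points, roughly the weight of a block plus its pin. I backed off each time. Both cameras showed the blocks still at seated height, but only to within a millimetre or so.
- The networks gave a few false hits (for example, the wrench reported as a clamp and the tray floor as a pin). I discarded these against the pictures.

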